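# Hang the red panel on the desk stand's two pegs

## Task

Take the red panel out of the desk sorter by its white tab and hang it on the stand so that both pegs go through its two holes, gently pushed fully home against the bar, then let go of it. Find the holes by feel, without pressing hard on the stand, and leave the other panels and everything else on the desk alone.

Things in the scene. Friction and masses are not known exactly. Their poses are not given: they have to be found in the camera images.
- red_tab (a point): centre of the red panel's white grip tab; grasp here. Tab 12 mm thick (x), 30 mm wide (y), 45 mm tall (z), on the middle of the panel's top edge; the panel's mid-plane goes through this point. The panel's top edge lies 22.5 mm below, its bottom edge 132.5 mm below. It starts upright in one of the sorter's three slots: lift it straight up.
- red_holes (a point): mid-way between the red panel's two holes, in its mid-plane, 37.5 mm below the tab's centre. Rigid red panel 6 mm thick (x), 150 mm wide (y), 110 mm tall (z), 0.1 to 0.21 kg. Holes: round, right through along x, 11 mm diameter, 80 mm apart along y. Either face may go to the bar.
- stand_pegs (a point): middle of the stand, on the peg bar's front face, at the height of the pegs' axes (125 mm). x = the way both brass pegs point (out from the bar, away from the robot), y = along the bar, z up. The bar is clamped up to 14 mm to either side (y) of this point, unmeasured, so the mid-point between the pegs is off by that much. x and height are true.
- stand_foot (a point): middle of the stand's underside, straight below stand_pegs. Stand fixed to the desk; foot 12 mm thick, reaching 45 mm forward (x). Pegs 8 mm diameter, 1 mm chamfer at the tips, 34 mm out from the bar's face, 80 mm apart along y. Nothing of the stand is higher than 9 mm above the pegs' axes. Delicate: no more than 20 N on it.
- stand_lower (a point): middle of the front face of the fixed lower bar, 70 mm below stand_pegs, in the same plane as the peg bar's face. Both bars 16 mm high, 190 mm wide. Panel hung and fully home: its back lies on both bars, its mid-plane 3 mm in front of them, the tab's centre 36 mm above the pegs' axes.
- sorter: black desk sorter, fixed, foot 180 x 180 mm; three upright slots 8 mm wide and 42 mm deep at x = -56, 0, +56 mm, running along y; slot walls reach 50 mm above the desk, slot floors 8 mm. Origin under its centre.
- blue_mid (a point): centre of the blue panel in the sorter, 150 x 80 x 6 mm, no tab (leave)
- grey_mid (a point): centre of the grey panel in the sorter, 150 x 80 x 6 mm, no tab (leave)
- stapler: green stapler, 130 x 34 x 46 mm, origin under its centre (leave)
- mug: white mug, 80 mm across, 90 mm tall, origin under its centre (leave)
- calculator: grey calculator, 150 x 100 x 20 mm (leave)
- notebooks: stack of two notebooks, 150 x 210 x 29 mm (leave)
- mouse: black computer mouse, 105 x 60 x 22 mm (leave)
Things that resemble listed ones, but are neither listed nor needed, are in the scene too. Of the things shaped like the part that bears red_tab, the red one is meant.

How it is judged:
On the way:
1. the red panel is lifted clear of the sorter (height (world z) of red_tab above 0.183 m), for 0.2 s.
At the end, for the whole second after the job is handed in: the red panel hangs at rest on both pegs, its mid-plane within 5 mm of its home place (3 mm in front of the bar's face), the tab's centre 36 mm (within 5 mm) above the pegs' axes, within 20 mm sideways of the stand's middle, upright within 0.08 rad and parallel to the bar within 0.1 rad (x of red_tab in the frame of stand_pegs between -0.002 and 0.008 m and y of red_tab in the frame of stand_pegs between -0.02 and 0.02 m and z of red_tab in the frame of stand_pegs between 0.031 and 0.041 m and angle between red_tab's own z axis and vertical below 0.08 rad and angle between the x axis of red_tab and the x axis of stand_pegs, either way round below 0.1 rad and linear speed of red_panel below 0.02 m/s); the robot touches nothing.
It fails at once if the stand is pressed with more than 20 N (contact force between stand and anything else above 20 N).
It fails at once if another panel is moved by more than 25 mm (distance of any of blue_mid, grey_mid from where it was at the start of the episode above 0.025 m).
It fails at once if a bystander is moved by more than 25 mm (distance of any of stapler, mug, calculator, notebooks, mouse from where it was at the start of the episode above 0.025 m).
It also fails if it takes over 69 s, if anything falls off the work surface, if the arm or the gripper's body presses on something with over 40 N, if the wrist force passes 120 N, or if a joint passes its speed limit or range.

## Robot

A 6-joint arm with a two-finger parallel gripper is mounted at the origin on the work surface. World frame = base frame: x ahead of the robot, y to its left, z up, the work surface at z = 0. Lengths are in m, angles in rad, forces in N, time in s.
With the tool pointing down it reaches from about 0.25 to 0.775 m from the base axis. Payload 4 kg.
Tool frame: the origin (TCP) lies midway between the tips of the shut fingers; the grasp point (between the pads) lies 19 mm behind it; y points along the fingers, x is the direction in which the jaws open and shut, and the axes are right-handed (so a half turn about y gives the same grasp; the last joint's range is limited). The gripper opens to 94 mm and grips with 3 to 60 N. Pads are 16 mm wide; open, the fingers measure 119 mm over their backs; the gripper's body (75 mm by 177 mm) begins 78 mm behind the grasp point.
Start: joints at [-1.237, 0.087, 1.371, -0, 1.684, -0.103], TCP at [0.233, -0.498, 0.184] pointing down, gripper open.
Joint ranges: [-3.1, 3.1], [-0.76, 2.03], [0.27, 2.55], [-1.08, 4.22], [0.17, 2.65], [-2.57, 2.57]. Speed limits (rad/s): [2.79, 2.79, 3.14, 3.14, 3.14, 3.14].

## Interface

Orientations are given as [roll, pitch, yaw] about the fixed x, y, z axes, in that order (R = Rz(yaw) Ry(pitch) Rx(roll)).
In Python, from bench import robot, snapshot, camera_info, ticket gives the robot as it stands.
- The arm moves only by the shell command python3 -m creep 'ROWS'. ROWS is JSON, a list of rows, each an object with "slide": the shift along the tool's x, y, z in mm, a list of three; "roll": the turn about the tool's y in degrees; "grip": the closure, from 0 (fully open) to 1 (shut). In form: [{"slide": [x, y, z], "roll": roll, "grip": grip}, ...]. A call has 1 to 20 rows; each row is the pose to reach, as a shift and turn from the pose commanded when the call began, along the tool's axes at that moment; what a row does not reach only later rows make up. A row lasts 1/12 s, in which the tool goes at most 41.7 mm and 7.16 degrees, less where a joint would pass 70% of its speed; a pose out of reach is approached as far as the arm can. A call with a gripper value outside its range is refused whole. The fingers move at their own pace and stop on an object; the grip force is fixed at half the most. Time passes only in rows, so rows that repeat a pose let the fingers close. It gives the time, the measured TCP pose, the force and the opening at its end, in the units of the state.
- robot.get_obs(): the state, without advancing time (a new reading comes with each control period).
- snapshot(name): name is "side" or "top" or "wrist"; returns the picture (400x640x3 uint8, red, green, blue); there is no depth.
- camera_info(name): a dict with "fx", "fy", "cx", "cy" (pixels), "dist" ([k1, k2, p1, p2, k3] as OpenCV has them; the pictures are not rectified), "cam_to_world" (4x4, takes a point from camera to world coordinates). Camera axes: x right, y down, z forward; pixel columns grow to the right and rows downward; lengths in m; the calibration is good to about 2 mm. A picture is of the moment at which its call begins: read the wrist's pose just before it. camera_info takes no time and is no camera call; for the wrist camera it gives the pose at the moment of the call.
- ticket.close_job(): hands the job in, once; it reports no verdict.
The state is a dict: "time": time; "joint_positions": joint angles; "qvel": joint speeds; "joint_torque": joint torques, N m; "tool_pos": TCP position; "ee_rot": TCP orientation; "wrist_force": force on the tool from outside, world axes, zero at the start; "wrist_torque": the same for the moment, N m; "width": finger opening in m.
Only numpy, scipy, OpenCV 4.12 (cv2) and the standard library are available. Lean on these libraries where they do the work, as an engineer would, in place of code of your own. Each camera call takes 0.05 s, during which the arm holds its last target.

## Working session

There is one attempt and no reset: what is moved stays moved. The work goes in short steps, Python scripts to look and compute and a shell command to move; the robot and the scene stay as the last step left them, time stands still between calls to the robot, and variables do not carry over. Pictures are saved under pics/ and viewed, and the job is handed in when it is done.

```bash
ls; mkdir -p pics; python3 - <<'E'
from bench import robot, snapshot, camera_info
import cv2,numpy as np
np.set_printoptions(precision=4,suppress=True)
print(robot.get_obs())
for n in ["side","top","wrist"]:
    i=camera_info(n);print(n,i)
    cv2.imwrite(f"pics/{n}0.png",cv2.cvtColor(snapshot(n),cv2.COLOR_RGB2BGR))
E
```

```text
pics
{'time': 0.0, 'joint_positions': array([-1.2371,  0.0879,  1.3723, -0.    ,  1.6836, -0.1031]), 'qvel': array([-0.0008, -0.    ,  0.0001,  0.0005,  0.0006,  0.0009]), 'joint_torque': array([  0.0001, -34.0185, -30.2427,   0.0719,   0.0331,  -0.0002]), 'tool_pos': array([ 0.2325, -0.4978,  0.1823]), 'ee_rot': array([-1.5706,  0.0022, -1.134 ]), 'wrist_force': array([-0.1342, -0.2152,  0.0633]), 'wrist_torque': array([0.038 , 0.0056, 0.0083]), 'width': 0.09377802531777905}
side {'fx': 502.0984093587873, 'fy': 502.0984093587873, 'cx': 317.0653688039696, 'cy': 197.96372543414293, 'dist': array([-0.1208,  0.    ,  0.    ,  0.    ,  0.    ]), 'cam_to_world': array([[ 0.8837, -0.2648,  0.3859, -0.1887],
       [-0.468 , -0.5078,  0.7233, -1.3438],
       [ 0.0044, -0.8198, -0.5726,  1.1685],
       [ 0.    ,  0.    ,  0.    ,  1.    ]])}
top {'fx': 369.2768406033641, 'fy': 369.2768406033641, 'cx': 332.609532387617, 'cy': 202.30038171253764, 'dist': array([-0.0648,  0.    ,  0.    ,  0.    ,  0.    ]), 'cam_to_world': array([[-0.027 , -0.9925,  0.1194,  0.3512],
       [-0.9995,  0.0286,  0.0122, -0.019 ],
       [-0.0155, -0.119 , -0.9928,  1.5152],
       [ 0.    ,  0.    ,  0.    ,  1.    ]])}
wrist {'fx': 302.6411817761327, 'fy': 302.6411817761327, 'cx': 317.21032841486806, 'cy': 197.4214036463435, 'dist': array([-0.0284,  0.    ,  0.    ,  0.    ,  0.    ]), 'cam_to_world': array([[ 0.4237, -0.8797, -0.2158,  0.2957],
       [-0.9058, -0.4117, -0.1001, -0.4687],
       [-0.0008,  0.2379, -0.9713,  0.3833],
       [ 0.    ,  0.    ,  0.    ,  1.    ]])}
```

View pics/side0.png

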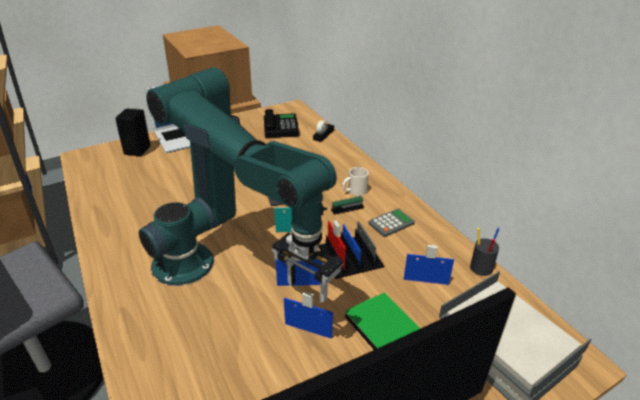

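View pics/top0.png

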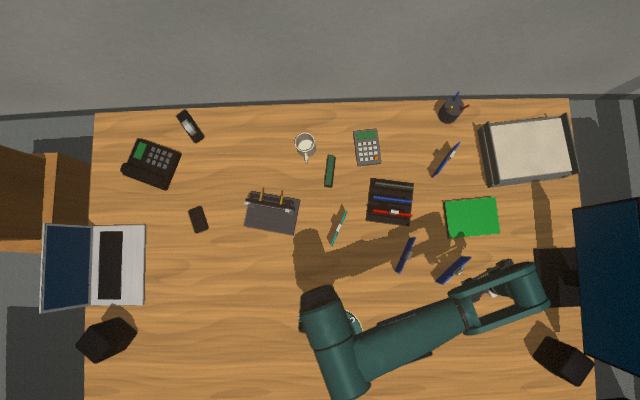

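View pics/wrist0.png

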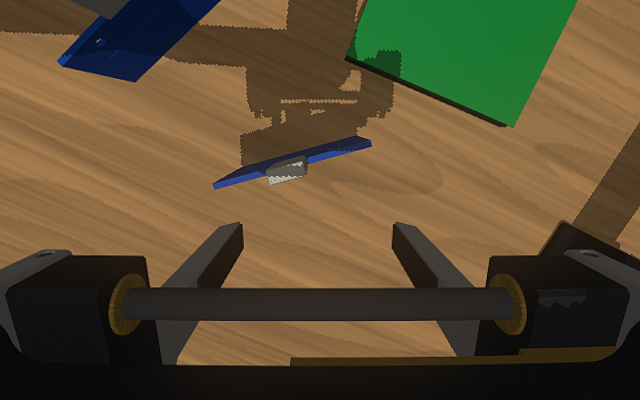

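```bash
cat > h.py <<'E'
from bench import robot, snapshot, camera_info
import cv2,numpy as np
np.set_printoptions(precision=4,suppress=True)
def ray(info,px):
    K=np.array([[info['fx'],0,info['cx']],[0,info['fy'],info['cy']],[0,0,1]])
    p=cv2.undistortPoints(np.array(px,float).reshape(-1,1,2),K,np.array(info['dist'])).reshape(-1,2)
    T=np.array(info['cam_to_world']); d=np.c_[p,np.ones(len(p))]@T[:3,:3].T
    return T[:3,3],d
def onz(info,px,z):
    o,d=ray(info,px); z=np.broadcast_to(z,len(d)); return o+d*((z-o[2])/d[:,2])[:,None]
def proj(info,P):
    K=np.array([[info['fx'],0,info['cx']],[0,info['fy'],info['cy']],[0,0,1]])
    Ti=np.linalg.inv(np.array(info['cam_to_world']))
    return cv2.projectPoints(np.array(P,float).reshape(-1,1,3),cv2.Rodrigues(Ti[:3,:3])[0],Ti[:3,3],K,np.array(info['dist']))[0].reshape(-1,2)
def save(name,im): cv2.imwrite(f"pics/{name}.png",cv2.cvtColor(im,cv2.COLOR_RGB2BGR))
def crop(im,x0,y0,x1,y1,s): return cv2.resize(im[y0:y1,x0:x1],None,fx=s,fy=s,interpolation=cv2.INTER_CUBIC)
E
python3 - <<'E'
import sys;sys.path.insert(0,'.')
from h import *
im=cv2.cvtColor(cv2.imread('pics/top0.png'),cv2.COLOR_BGR2RGB)
save('topc1',crop(im,235,170,305,240,8)); save('topc2',crop(im,360,170,420,230,9))
i=camera_info('top')
print(onz(i,[(393,211)],.14), onz(i,[(273,198)],.125))
E
```

```text
[[ 0.4774 -0.2269  0.14  ]] [[0.5415 0.2248 0.125 ]]
```

View pics/topc1.png

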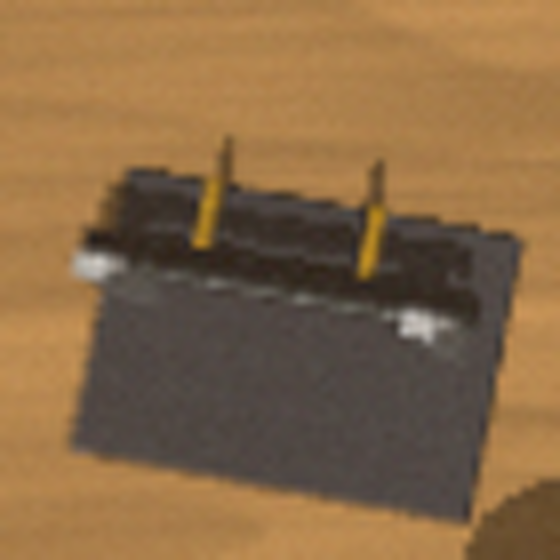

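View pics/topc2.png

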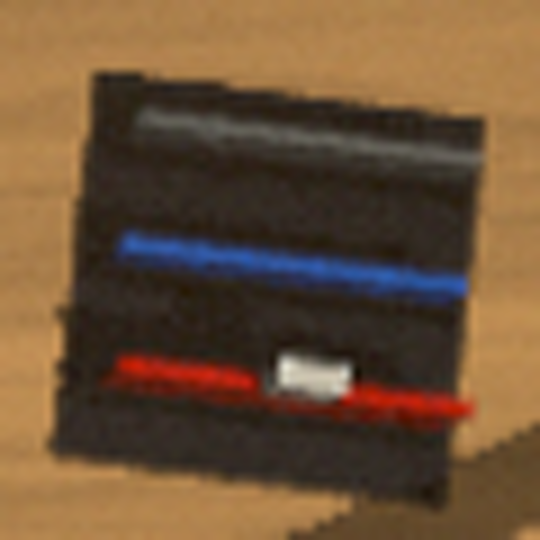

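```bash
python3 - <<'E'
from h import *
i=camera_info('top')
c=lambda p,o,s:(o[0]+p[0]/s,o[1]+p[1]/s)
# red panel top edge ends z=.118; tab top z=.163
r=onz(i,[c((118,362),(360,170),9),c((472,408),(360,170),9)],.118)
b=onz(i,[c((120,242),(360,170),9),c((466,286),(360,170),9)],.088)
t=onz(i,[c((315,370),(360,170),9)],.163)
print(r,r.mean(0),'yaw',np.arctan2(r[0]-r[1],1)[0], np.arctan2(-(r[0]-r[1])[0],(r[0]-r[1])[1])); 
print('blue yaw',np.arctan2(-(b[0]-b[1])[0],(b[0]-b[1])[1]))
print('tab',t)
p=onz(i,[c((203,248),(235,170),8),c((367,278),(235,170),8)],.129)
print(p,p.mean(0),np.linalg.norm(p[0]-p[1]),'yaw',np.arctan2(-(p[0]-p[1])[0],(p[0]-p[1])[1]))
e=onz(i,[c((125,172),(235,170),8),c((522,240),(235,170),8)],.012)
f=onz(i,[c((72,450),(235,170),8),c((468,520),(235,170),8)],.012)
for q in (e,f): print('foot',q,np.linalg.norm(q[0]-q[1]),'yaw',np.arctan2(-(q[0]-q[1])[0],(q[0]-q[1])[1]))
o=robot.get_obs();print(o['tool_pos'],o['ee_rot'])
E
```

```text
[[ 0.4846 -0.1548  0.118 ]
 [ 0.4608 -0.3033  0.118 ]] [ 0.4727 -0.2291  0.118 ] yaw 0.02379009988934283 -0.15887351994542295
blue yaw -0.1564712710544886
tab [[ 0.4747 -0.2308  0.163 ]]
[[0.5309 0.2725 0.129 ]
 [0.5143 0.1943 0.129 ]] [0.5226 0.2334 0.129 ] 0.0799587418973993 yaw -0.20910848752657057
foot [[0.5869 0.3377 0.012 ]
 [0.5454 0.1322 0.012 ]] 0.2097251282943704 yaw -0.1991229819553015
foot [[0.4437 0.3653 0.012 ]
 [0.4027 0.1621 0.012 ]] 0.2072722444670955 yaw -0.19900466905373262
[ 0.2325 -0.498   0.1826] [-1.5706  0.0017 -1.1341]
```

```bash
python3 -m creep '[{"slide":[0,-40,0],"roll":0,"grip":0},{"slide":[0,-80,0],"roll":0,"grip":0},{"slide":[-20,-80,40],"roll":-7,"grip":0},{"slide":[-40,-80,75],"roll":-14,"grip":0},{"slide":[-55,-80,110],"roll":-21,"grip":0},{"slide":[-70,-80,145],"roll":-28,"grip":0},{"slide":[-85,-80,180],"roll":-35,"grip":0},{"slide":[-100,-80,220],"roll":-42,"grip":0},{"slide":[-115,-80,255],"roll":-49,"grip":0},{"slide":[-130,-80,295],"roll":-56,"grip":0},{"slide":[-140,-80,333],"roll":-56,"grip":0},{"slide":[-140,-80,333],"roll":-56,"grip":0},{"slide":[-140,-80,333],"roll":-56,"grip":0}]'
python3 - <<'E'
from h import *
i=camera_info('wrist'); im=snapshot('wrist'); save('w1',im); import json
o=robot.get_obs();print(o['time'],o['tool_pos'],o['ee_rot'],o['joint_positions'],o['wrist_force'])
np.save('w1.npy',i['cam_to_world'])
print(proj(i,[(.4747,-.2308,.163),(.4747,-.2308,.118)]))
E
```

```text
time: 1.23
tool_pos: [0.476, -0.229, 0.2627]
ee_rot: [-1.571, 0.002, -0.153]
wrist_force: [0.5, -0.8, 1.1]
width: 0.0942
1.2833 [ 0.4751 -0.2303  0.2629] [-1.5711  0.0015 -0.1552] [-0.5581  0.0374  1.2674 -0.0009  1.8381 -0.4031] [-0.4575  0.1928  0.4576]
[[315.4534 194.8082]
 [315.701  185.9026]]
```

View pics/w1.png

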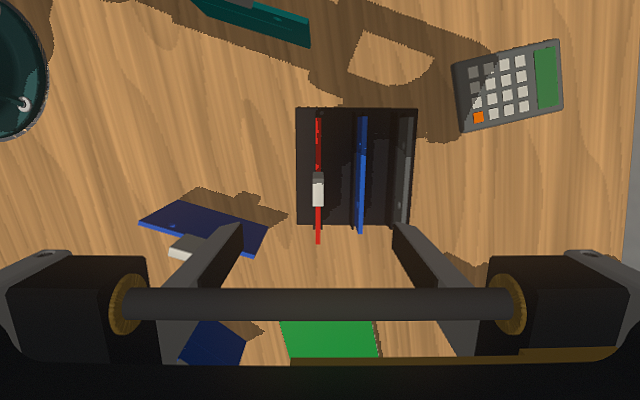

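```bash
python3 - <<'E'
from h import *
i=camera_info('wrist'); i['cam_to_world']=np.load('w1.npy')
im=cv2.cvtColor(cv2.imread('pics/w1.png'),cv2.COLOR_BGR2RGB)
hsv=cv2.cvtColor(im,cv2.COLOR_RGB2HSV)
red=((hsv[...,0]<6)|(hsv[...,0]>174))&(hsv[...,1]>150)&(hsv[...,2]>60)
roi=np.zeros(red.shape,bool); roi[105:255,300:340]=1
ys,xs=np.nonzero(red&roi); print(len(xs),xs.min(),xs.max(),ys.min(),ys.max())
for y in range(112,246,8):
    s=xs[ys==y]; print(y,(s.min(),s.max()) if len(s) else None,end=' ')
w=(hsv[...,1]<60)&(hsv[...,2]>90)&roi; w[:, :305]=0
n,l,st,ce=cv2.connectedComponentsWithStats(w.astype(np.uint8)); print(st,ce)
save('w1c',crop(im,280,100,430,250,5))
E
```

```text
499 315 320 118 243
112 None 120 (np.int64(315), np.int64(320)) 128 (np.int64(315), np.int64(320)) 136 (np.int64(315), np.int64(320)) 144 (np.int64(316), np.int64(320)) 152 (np.int64(316), np.int64(320)) 160 (np.int64(315), np.int64(320)) 168 (np.int64(315), np.int64(320)) 176 None 184 None 192 None 200 None 208 (np.int64(315), np.int64(320)) 216 (np.int64(315), np.int64(320)) 224 (np.int64(315), np.int64(320)) 232 (np.int64(316), np.int64(319)) 240 (np.int64(316), np.int64(319)) [[     0      0    640    400 255668]
 [   312    178     12     29    332]] [[319.5025 199.5097]
 [317.5753 192.0392]]
```

View pics/w1c.png

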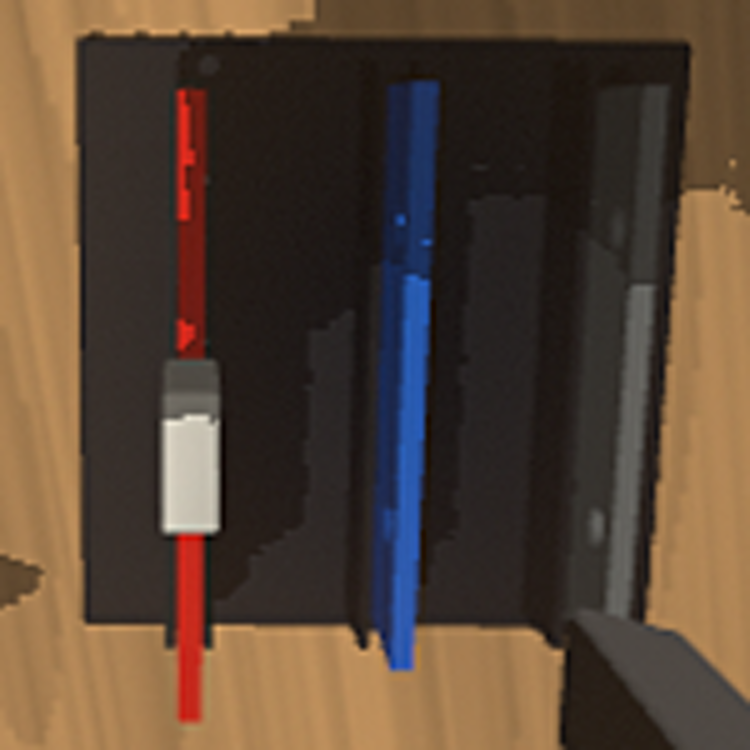

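```bash
python3 - <<'E'
from h import *
i=camera_info('wrist'); i['cam_to_world']=np.load('w1.npy')
r=onz(i,[(318,117.5),(318,244)],.118); print(r,r.mean(0),np.linalg.norm(r[0]-r[1]))
t=onz(i,[(318,207),(318,177)],.163); print(t,t.mean(0),np.linalg.norm(t[0]-t[1]))
m=onz(i,[(318,120),(318,230)],.118); v=m[0]-m[1]; print('yaw',np.arctan2(-v[0],v[1]))
o=robot.get_obs();ps=o['ee_rot'][2];print(o['tool_pos'],ps)
X=np.array([np.cos(ps),np.sin(ps),0]);Z=np.array([-np.sin(ps),np.cos(ps),0])
for P in (r.mean(0),t.mean(0)): d=P-o['tool_pos']; print('slide x,z mm',d@X*1e3,d@Z*1e3)
E
```

```text
[[ 0.489  -0.1549  0.118 ]
 [ 0.4664 -0.3029  0.118 ]] [ 0.4777 -0.2289  0.118 ] 0.1497208037258591
[[ 0.4753 -0.244   0.163 ]
 [ 0.48   -0.213   0.163 ]] [ 0.4777 -0.2285  0.163 ] 0.0313308769377071
yaw -0.15131896864277466
[ 0.4751 -0.2303  0.2629] -0.15518473542143418
slide x,z mm 2.333296749243342 1.7909619385727278
slide x,z mm 2.251381512042246 2.1705939715872864
```

```bash
python3 -m creep '[{"slide":[2,35,2],"roll":0,"grip":0},{"slide":[2,70,2],"roll":0,"grip":0},{"slide":[2,100,2],"roll":0,"grip":0},{"slide":[2,122,2],"roll":0,"grip":0},{"slide":[2,134,2],"roll":0,"grip":0},{"slide":[2,141,2],"roll":0,"grip":0},{"slide":[2,141,2],"roll":0,"grip":0},{"slide":[2,141,2],"roll":0,"grip":0}]'
python3 - <<'E'
from h import *
im=snapshot('wrist'); save('w2',crop(im,180,60,460,300,2.5))
o=robot.get_obs();print(o['time'],o['tool_pos'],o['ee_rot'],o['wrist_force'])
E
```

```text
time: 1.95
tool_pos: [0.4777, -0.23, 0.1238]
ee_rot: [-1.572, -0.002, -0.158]
wrist_force: [0.0, -0.0, 0.6]
width: 0.0937
2.0 [ 0.4782 -0.2301  0.1244] [-1.5722 -0.0031 -0.1575] [ 1.1832 -0.0227  1.3872]
```

View pics/w2.png

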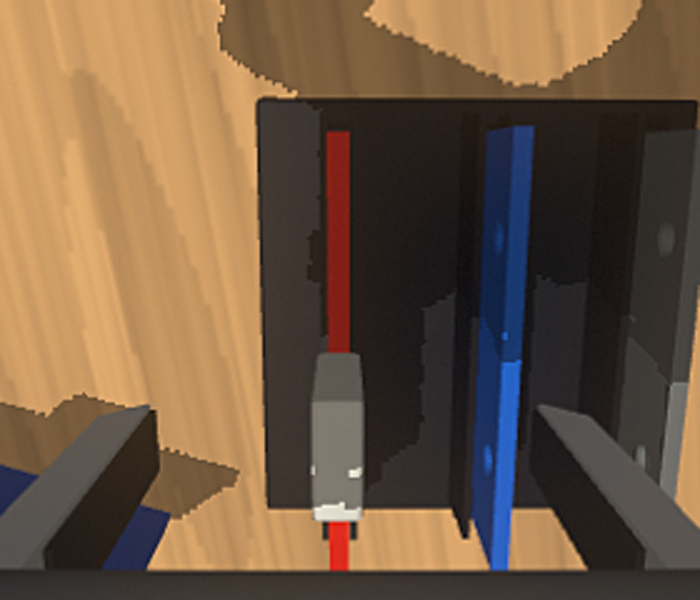

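```bash
python3 -m creep '[{"slide":[0,1,0],"roll":0,"grip":0},{"slide":[0,1,0],"roll":0,"grip":1},{"slide":[0,1,0],"roll":0,"grip":1},{"slide":[0,1,0],"roll":0,"grip":1},{"slide":[0,1,0],"roll":0,"grip":1},{"slide":[0,1,0],"roll":0,"grip":1},{"slide":[0,1,0],"roll":0,"grip":1},{"slide":[0,1,0],"roll":0,"grip":1},{"slide":[0,1,0],"roll":0,"grip":1},{"slide":[0,1,0],"roll":0,"grip":1}]'; python3 - <<'E'
from h import *
o=robot.get_obs();print(o['time'],o['tool_pos'],o['ee_rot'],o['wrist_force'])
E
```

```text
time: 2.83
tool_pos: [0.4774, -0.229, 0.1214]
ee_rot: [-1.571, 0.0, -0.157]
wrist_force: [0.2, 0.1, 0.8]
width: 0.0374
2.8333 [ 0.4774 -0.229   0.1214] [-1.5708  0.0001 -0.1566] [0.2028 0.0625 0.8274]
```

```bash
python3 -m creep '[{"slide":[0,0,0],"roll":0,"grip":1},{"slide":[0,0,0],"roll":0,"grip":1},{"slide":[0,0,0],"roll":0,"grip":1},{"slide":[0,0,0],"roll":0,"grip":1},{"slide":[0,0,0],"roll":0,"grip":1},{"slide":[0,0,0],"roll":0,"grip":1},{"slide":[0,0,0],"roll":0,"grip":1},{"slide":[0,0,0],"roll":0,"grip":1}]'; python3 - <<'E'
from h import *
o=robot.get_obs();print(o['time'],o['tool_pos'],o['ee_rot'],o['wrist_force'],o['wrist_torque'])
E
```

```text
time: 3.5
tool_pos: [0.4774, -0.229, 0.1215]
ee_rot: [-1.571, 0.0, -0.157]
wrist_force: [-0.7, 0.0, 0.6]
width: 0.0119
3.5 [ 0.4774 -0.229   0.1215] [-1.5709  0.0001 -0.1566] [-0.6677  0.034   0.5865] [0.0337 0.0657 0.0006]
```

```bash
python3 -m creep '[{"slide":[0,-8,0],"roll":0,"grip":1},{"slide":[0,-20,0],"roll":0,"grip":1},{"slide":[0,-35,0],"roll":0,"grip":1},{"slide":[0,-50,0],"roll":0,"grip":1},{"slide":[0,-70,0],"roll":0,"grip":1},{"slide":[0,-95,0],"roll":0,"grip":1},{"slide":[0,-120,0],"roll":0,"grip":1},{"slide":[0,-145,0],"roll":0,"grip":1},{"slide":[0,-165,0],"roll":0,"grip":1},{"slide":[0,-180,0],"roll":0,"grip":1},{"slide":[0,-180,0],"roll":0,"grip":1},{"slide":[0,-180,0],"roll":0,"grip":1},{"slide":[0,-180,0],"roll":0,"grip":1}]'; python3 - <<'E'
from h import *
o=robot.get_obs();print(o['time'],o['tool_pos'],o['ee_rot'],o['wrist_force'],o['wrist_torque'])
im=snapshot('wrist'); save('w3',im)
E
```

```text
time: 4.58
tool_pos: [0.4772, -0.2288, 0.3007]
ee_rot: [-1.57, 0.001, -0.157]
wrist_force: [0.9, 0.6, -2.4]
width: 0.0119
4.5833 [ 0.4772 -0.2288  0.3007] [-1.5704  0.0011 -0.1566] [ 0.9329  0.5666 -2.4124] [-0.0062 -0.1187 -0.0083]
```

View pics/w3.png

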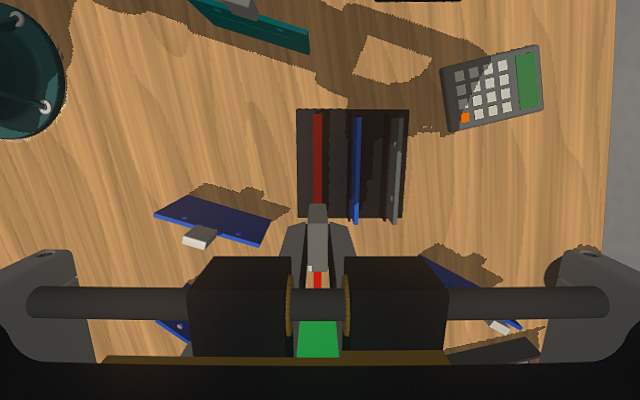

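```bash
python3 -m creep '[{"slide":[1,0,15],"roll":0,"grip":1},{"slide":[2,0,40],"roll":0.5,"grip":1},{"slide":[4,0,75],"roll":0.5,"grip":1},{"slide":[6,0,110],"roll":1,"grip":1},{"slide":[8,0,145],"roll":1,"grip":1},{"slide":[10,0,180],"roll":1.5,"grip":1},{"slide":[12,0,215],"roll":1.5,"grip":1},{"slide":[14,0,250],"roll":2,"grip":1},{"slide":[16,0,285],"roll":2,"grip":1},{"slide":[17,0,310],"roll":2.5,"grip":1},{"slide":[17,0,325],"roll":2.5,"grip":1},{"slide":[17,0,332],"roll":2.5,"grip":1},{"slide":[17,0,332],"roll":2.5,"grip":1},{"slide":[17,0,332],"roll":2.5,"grip":1},{"slide":[17,0,332],"roll":2.5,"grip":1}]'; python3 - <<'E'
from h import *
o=robot.get_obs();i=camera_info('wrist');im=snapshot('wrist'); save('w4',im);np.save('w4.npy',i['cam_to_world'])
print(o['time'],o['tool_pos'],o['ee_rot'],o['wrist_force'],o['joint_positions'])
E
```

```text
time: 5.88
tool_pos: [0.5458, 0.0952, 0.301]
ee_rot: [-1.572, 0.001, -0.202]
wrist_force: [0.4, -1.1, -1.9]
width: 0.0118
5.8833 [0.5458 0.0952 0.301 ] [-1.5717  0.0007 -0.2016] [ 0.377  -1.1337 -1.917 ] [ 0.0708  0.1053  1.1199 -0.0007  1.9173  0.2721]
```

View pics/w4.png

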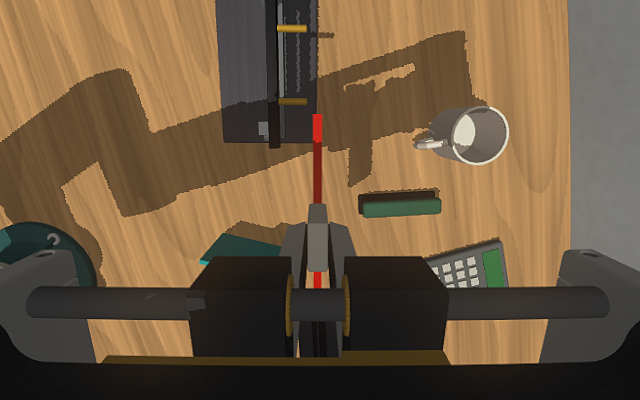

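```bash
python3 - <<'E'
from h import *
im=cv2.cvtColor(cv2.imread('pics/w4.png'),cv2.COLOR_BGR2RGB)
save('w4c',crop(im,215,0,335,150,4))
hsv=cv2.cvtColor(im,cv2.COLOR_RGB2HSV)
br=(hsv[...,0]>14)&(hsv[...,0]<28)&(hsv[...,1]>190); br[:, :260]=0; br[:,314:]=0;br[145:]=0
n,l,st,ce=cv2.connectedComponentsWithStats(br.astype(np.uint8))
for k in range(1,n):
    if st[k][4]>20: print(st[k],ce[k])
E
```

```text
[277  29  17   4  27] [283.3333  30.5556]
```

View pics/w4c.png

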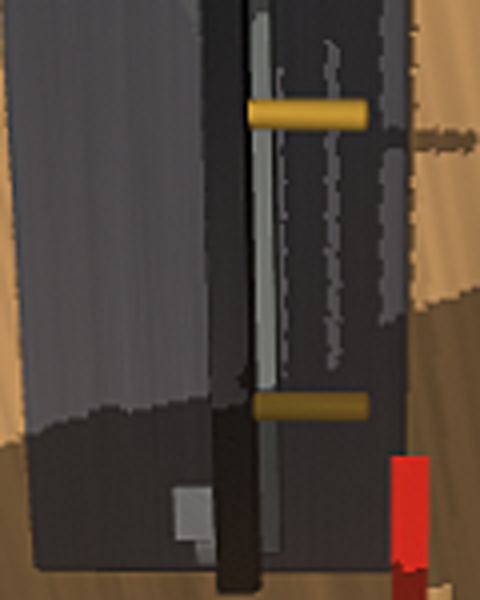

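```bash
python3 - <<'E'
from h import *
i=camera_info('wrist'); i['cam_to_world']=np.load('w4.npy')
c=lambda x,y:((x+.0)/4+215-.4,y/4-.4)
B=onz(i,[c(248,114),c(254,405)],.125); T=onz(i,[c(368,114),c(369,405)],.125)
print(B,T,'len',np.linalg.norm(B-T,axis=1),'sep',np.linalg.norm(T[0]-T[1]),np.linalg.norm(B[0]-B[1]))
for q in (B,T): v=q[0]-q[1]; print('yaw',np.arctan2(-v[0],v[1]))
d=(T-B).mean(0);print('yaw dir',np.arctan2(d[1],d[0]))
# bar top front edge z=.133
E=onz(i,[c(247,0),c(261,590)],.133); v=E[0]-E[1]; print('bar edge yaw',np.arctan2(-v[0],v[1]),E)
E2=onz(i,[c(203,0),c(219,590)],.133); v=E2[0]-E2[1]; print('bar back edge yaw',np.arctan2(-v[0],v[1]),E2)
mid=(B+T).mean(0)/2; mid=(B.mean(0)+T.mean(0))/2; print('peg mid',mid, 'top cam est base',.5226,.2334)
P=onz(i,[c(409,457)],.2975); print('panel +y top end',P)
o=robot.get_obs();ps=o['ee_rot'][2];X=np.array([np.cos(ps),np.sin(ps),0]);Z=np.array([-np.sin(ps),np.cos(ps),0])
dd=P[0]-o['tool_pos'];print('panel end in tool',dd@X,dd@Z)
m=mid-o['tool_pos'];print('pegmid in tool',m@X,m@Z); 
for q in (*B,*T): print((q-o['tool_pos'])@X,(q-o['tool_pos'])@Z)
E
```

```text
[[0.5363 0.2753 0.125 ]
 [0.52   0.1974 0.125 ]] [[0.5697 0.2684 0.125 ]
 [0.5536 0.1905 0.125 ]] len [0.0341 0.0343] sep 0.07954027677241401 0.07957696526869727
yaw -0.2072053024639465
yaw -0.2047389422955076
yaw dir -0.20292632263287969
bar edge yaw -0.20375296926290926 [[0.5431 0.301  0.133 ]
 [0.5107 0.1441 0.133 ]]
bar back edge yaw -0.2078243548588634 [[0.5313 0.3034 0.133 ]
 [0.4983 0.1467 0.133 ]]
peg mid [0.5449 0.2329 0.125 ] top cam est base 0.5226 0.2334
panel +y top end [[0.5615 0.1687 0.2975]]
panel end in tool 0.0004613744368510405 0.07528966749260532
pegmid in tool -0.028620933263141975 0.13485088526565692
-0.045512811537525594 0.17465490068697725
-0.04592812537466867 0.09507901919143785
-0.011411923571813875 0.17460479830385026
-0.011630872568559887 0.09506482288036242
```

```bash
python3 -m creep '[{"slide":[8,0,15],"roll":0,"grip":1},{"slide":[8,0,40],"roll":0,"grip":1},{"slide":[8,0,70],"roll":0,"grip":1},{"slide":[8,0,100],"roll":0,"grip":1},{"slide":[8,0,120],"roll":0,"grip":1},{"slide":[8,10,131],"roll":0,"grip":1},{"slide":[8,30,134.5],"roll":0,"grip":1},{"slide":[8,60,134.5],"roll":0,"grip":1},{"slide":[8,90,134.5],"roll":0,"grip":1},{"slide":[8,115,134.5],"roll":0,"grip":1},{"slide":[8,135,134.5],"roll":0,"grip":1},{"slide":[8,150,134.5],"roll":0,"grip":1},{"slide":[8,157.5,134.5],"roll":0,"grip":1},{"slide":[8,157.5,134.5],"roll":0,"grip":1},{"slide":[8,157.5,134.5],"roll":0,"grip":1},{"slide":[8,157.5,134.5],"roll":0,"grip":1},{"slide":[8,157.5,134.5],"roll":0,"grip":1},{"slide":[8,157.5,134.5],"roll":0,"grip":1}]'; python3 - <<'E'
from h import *
o=robot.get_obs();i=camera_info('wrist');im=snapshot('wrist'); save('w5',im);np.save('w5.npy',i['cam_to_world'])
print(o['time'],o['tool_pos'],o['ee_rot'],o['wrist_force'],o['wrist_torque'])
m=np.array([.5449,.2329,0])-o['tool_pos'];ps=o['ee_rot'][2];print('pegmid rel',m@np.array([np.cos(ps),np.sin(ps),0]),m@np.array([-np.sin(ps),np.cos(ps),0]))
save('s5',crop(snapshot('side'),240,170,400,290,5))
E
```

```text
time: 7.43
tool_pos: [0.5815, 0.2267, 0.1456]
ee_rot: [-1.57, -0.003, -0.2]
wrist_force: [-0.0, -0.4, -0.9]
width: 0.012
7.4333 [0.5815 0.2267 0.1456] [-1.5696 -0.0026 -0.2003] [-0.0471 -0.3524 -0.9092] [ 0.0013 -0.076  -0.0218]
pegmid rel -0.037063570765589124 -0.0011496850838107388
```

View pics/w5.png

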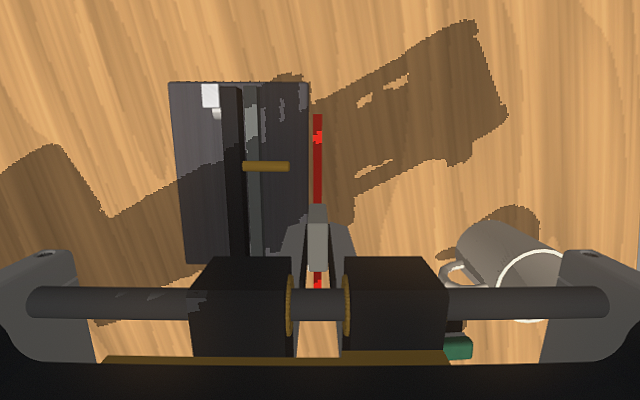

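View pics/s5.png

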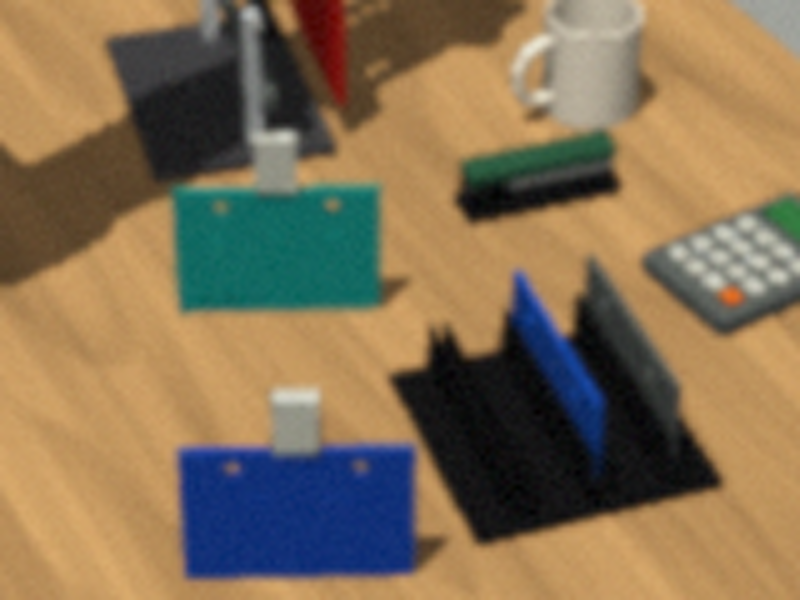

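```bash
python3 -m creep '[{"slide":[0,0,0],"roll":0,"grip":1},{"slide":[0,0,0],"roll":0,"grip":1},{"slide":[0,0,0],"roll":0,"grip":1},{"slide":[0,0,0],"roll":0,"grip":1},{"slide":[0,0,0],"roll":0,"grip":1},{"slide":[0,0,0],"roll":0,"grip":1}]'; python3 - <<'E'
from h import *
o=robot.get_obs();i=camera_info('wrist');im=snapshot('wrist'); np.save('w6.npy',i['cam_to_world']);save('w6',im);save('w6c',crop(im,220,100,340,220,5))
print(o['time'],o['tool_pos'],o['ee_rot'],o['wrist_force'],o['wrist_torque'])
m=np.array([.5449,.2329,0])-o['tool_pos'];ps=o['ee_rot'][2];print('pegmid rel',m@np.array([np.cos(ps),np.sin(ps),0]),m@np.array([-np.sin(ps),np.cos(ps),0]))
E
```

```text
time: 8.03
tool_pos: [0.5806, 0.2265, 0.1439]
ee_rot: [-1.571, 0.0, -0.2]
wrist_force: [1.1, 0.4, -0.8]
width: 0.0117
8.0333 [0.5806 0.2265 0.1439] [-1.571   0.0001 -0.2002] [ 1.0631  0.3574 -0.8203] [-0.0149 -0.0633 -0.0217]
pegmid rel -0.036257438398474624 -0.0008590636528877995
```

View pics/w6c.png

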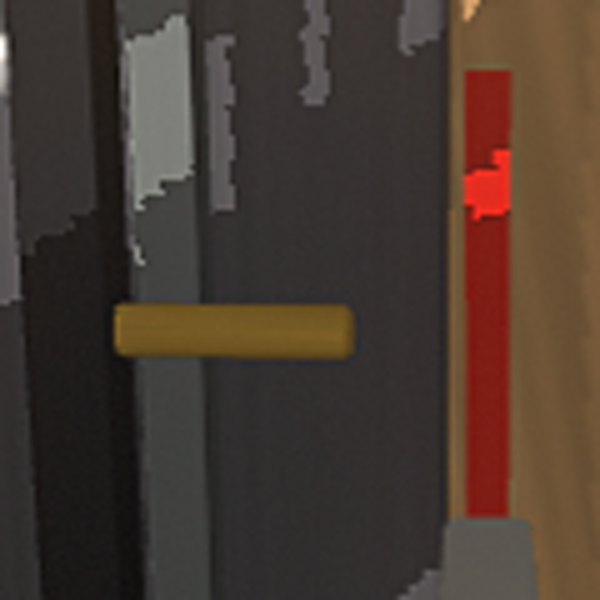

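```bash
python3 - <<'E'
from h import *
i=camera_info('wrist'); i['cam_to_world']=np.load('w6.npy')
c=lambda x,y:(x/5+220-.4,y/5+100-.4)
o=robot.get_obs();ps=o['ee_rot'][2];X=np.array([np.cos(ps),np.sin(ps),0]);Z=np.array([-np.sin(ps),np.cos(ps),0])
P=onz(i,[c(115,331),c(353,331),c(488,71)],[.125,.125,.1439+.019-.0225])
for p in P: print(p,(p-o['tool_pos'])@X*1e3,(p-o['tool_pos'])@Z*1e3)
E
```

```text
[0.5358 0.2754 0.125 ] -53.654743271509886 39.00164394739991
[0.5699 0.2685 0.125 ] -18.85993566652202 38.98663951791738
[0.5963 0.3001 0.1404] 0.7981694045844291 75.22851701328823
```

```bash
python3 -m creep '[{"slide":[-3,0.4,-1.1],"roll":0.2,"grip":1},{"slide":[-7,0.4,-1.1],"roll":0.2,"grip":1},{"slide":[-11,0.4,-1.1],"roll":0.2,"grip":1},{"slide":[-12,0.4,-1.1],"roll":0.2,"grip":1},{"slide":[-12,0.4,-1.1],"roll":0.2,"grip":1},{"slide":[-12,0.4,-1.1],"roll":0.2,"grip":1},{"slide":[-12,0.4,-1.1],"roll":0.2,"grip":1}]'; python3 - <<'E'
from h import *
o=robot.get_obs()
print(o['time'],o['tool_pos'],o['ee_rot'],o['wrist_force'],o['wrist_torque'])
m=np.array([.5449,.2329,0])-o['tool_pos'];ps=o['ee_rot'][2];print('pegmid rel',m@np.array([np.cos(ps),np.sin(ps),0]),m@np.array([-np.sin(ps),np.cos(ps),0]))
E
```

```text
time: 8.67
tool_pos: [0.5687, 0.2278, 0.1436]
ee_rot: [-1.571, -0.0, -0.204]
wrist_force: [-0.2, -0.5, -1.2]
width: 0.012
8.6667 [0.5687 0.2278 0.1436] [-1.5708 -0.0003 -0.2037] [-0.1595 -0.4653 -1.1849] [-0.0777 -0.1348  0.028 ]
pegmid rel -0.024334571525519533 0.0001352327730338553
```

```bash
python3 -m creep '[{"slide":[-1,0,0],"roll":0,"grip":1},{"slide":[-2,0,0],"roll":0,"grip":1},{"slide":[-3,0,0],"roll":0,"grip":1},{"slide":[-4,0,0],"roll":0,"grip":1},{"slide":[-5,0,0],"roll":0,"grip":1},{"slide":[-6,0,0],"roll":0,"grip":1},{"slide":[-6,0,0],"roll":0,"grip":1},{"slide":[-6,0,0],"roll":0,"grip":1}]'; python3 - <<'E'
from h import *
o=robot.get_obs()
print(o['time'],o['tool_pos'],o['ee_rot'],o['wrist_force'],o['wrist_torque'])
m=np.array([.5449,.2329,0])-o['tool_pos'];ps=o['ee_rot'][2];print('pegmid rel',m@np.array([np.cos(ps),np.sin(ps),0]),m@np.array([-np.sin(ps),np.cos(ps),0]))
E
```

```text
time: 9.33
tool_pos: [0.5628, 0.2291, 0.1436]
ee_rot: [-1.571, -0.0, -0.204]
wrist_force: [0.1, -0.2, -1.1]
width: 0.0117
9.3333 [0.5628 0.2291 0.1436] [-1.5708 -0.0002 -0.2037] [ 0.0915 -0.2122 -1.0589] [-0.0331 -0.0517  0.0201]
pegmid rel -0.01825782517360481 0.00013737362554161177
```

```bash
python3 -m creep '[{"slide":[-1,0,0],"roll":0,"grip":1},{"slide":[-2,0,0],"roll":0,"grip":1},{"slide":[-3,0,0],"roll":0,"grip":1},{"slide":[-4,0,0],"roll":0,"grip":1},{"slide":[-4,0,0],"roll":0,"grip":1},{"slide":[-4,0,0],"roll":0,"grip":1}]'; python3 - <<'E'
from h import *
o=robot.get_obs()
print(o['time'],o['tool_pos'],o['ee_rot'],o['wrist_force'],o['wrist_torque'])
m=np.array([.5449,.2329,0])-o['tool_pos'];ps=o['ee_rot'][2];print('pegmid rel',m@np.array([np.cos(ps),np.sin(ps),0]),m@np.array([-np.sin(ps),np.cos(ps),0]))
im=snapshot('wrist'); save('w7c',crop(im,220,100,340,250,4))
E
```

```text
time: 9.83
tool_pos: [0.5588, 0.2299, 0.1436]
ee_rot: [-1.571, -0.0, -0.204]
wrist_force: [-0.1, -0.2, -1.3]
width: 0.0119
9.8333 [0.5588 0.2299 0.1436] [-1.5709 -0.0001 -0.2036] [-0.0717 -0.1711 -1.3244] [-0.0792 -0.0979  0.0256]
pegmid rel -0.014251616556603596 0.0001673011580617736
```

View pics/w7c.png

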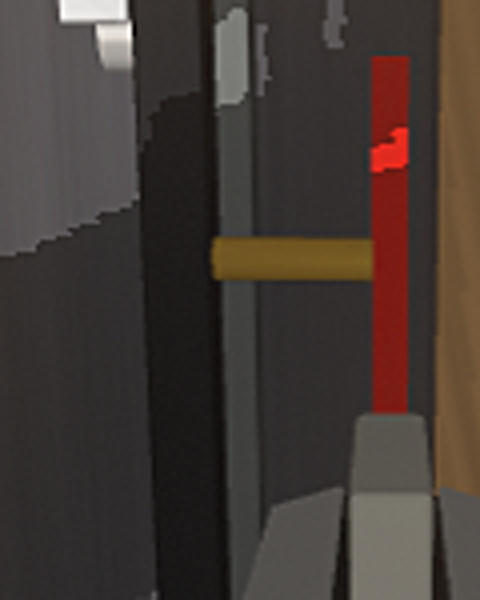

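```bash
python3 -m creep '[{"slide":[-2,0,0],"roll":0,"grip":1},{"slide":[-4,0,0],"roll":0,"grip":1},{"slide":[-6,0,0],"roll":0,"grip":1},{"slide":[-8,0,0],"roll":0,"grip":1},{"slide":[-10,0,0],"roll":0,"grip":1},{"slide":[-12,0,0],"roll":0,"grip":1},{"slide":[-12,0,0],"roll":0,"grip":1},{"slide":[-12,0,0],"roll":0,"grip":1}]'; python3 - <<'E'
from h import *
o=robot.get_obs()
print(o['time'],o['tool_pos'],o['ee_rot'],o['wrist_force'],o['wrist_torque'])
E
python3 -m creep '[{"slide":[-2,0,0],"roll":0,"grip":1},{"slide":[-4,0,0],"roll":0,"grip":1},{"slide":[-6,0,0],"roll":0,"grip":1},{"slide":[-8,0,0],"roll":0,"grip":1},{"slide":[-10,0,0],"roll":0,"grip":1},{"slide":[-12,0,0],"roll":0,"grip":1},{"slide":[-12,0,0],"roll":0,"grip":1},{"slide":[-12,0,0],"roll":0,"grip":1}]'; python3 - <<'E'
from h import *
o=robot.get_obs()
print(o['time'],o['tool_pos'],o['ee_rot'],o['wrist_force'],o['wrist_torque'])
m=np.array([.5449,.2329,0])-o['tool_pos'];ps=o['ee_rot'][2];print('pegmid rel',m@np.array([np.cos(ps),np.sin(ps),0]),m@np.array([-np.sin(ps),np.cos(ps),0]))
E
```

```text
time: 10.55
tool_pos: [0.547, 0.2323, 0.1437]
ee_rot: [-1.571, -0.0, -0.204]
wrist_force: [0.2, -0.1, -1.9]
width: 0.0118
10.55 [0.547  0.2323 0.1437] [-1.5708 -0.0002 -0.2036] [ 0.2475 -0.1399 -1.933 ] [-0.0318 -0.0745  0.0069]
time: 11.22
tool_pos: [0.5353, 0.2347, 0.1436]
ee_rot: [-1.571, -0.0, -0.204]
wrist_force: [-0.9, 0.1, -1.9]
width: 0.0119
11.2167 [0.5353 0.2347 0.1436] [-1.5708 -0.0002 -0.2036] [-0.92    0.1336 -1.9   ] [-0.049  -0.0763  0.0019]
pegmid rel 0.00979137089484442 0.00013327242297628766
```

```bash
python3 -m creep '[{"slide":[-1,0,0],"roll":0,"grip":1},{"slide":[-2,0,0],"roll":0,"grip":1},{"slide":[-3,0,0],"roll":0,"grip":1},{"slide":[-3.5,0,0],"roll":0,"grip":1},{"slide":[-3.5,0,0],"roll":0,"grip":1},{"slide":[-3.5,0,0],"roll":0,"grip":1}]'; python3 -m creep '[{"slide":[-0.3,0,0],"roll":0,"grip":1},{"slide":[-0.6,0,0],"roll":0,"grip":1},{"slide":[-0.6,0,0],"roll":0,"grip":1},{"slide":[-0.6,0,0],"roll":0,"grip":1}]'
```

```text
time: 11.72
tool_pos: [0.5319, 0.2354, 0.1436]
ee_rot: [-1.571, -0.0, -0.204]
wrist_force: [0.2, -0.2, -2.1]
width: 0.0116
time: 12.05
tool_pos: [0.5313, 0.2355, 0.1435]
ee_rot: [-1.571, -0.0, -0.204]
wrist_force: [-0.5, -0.1, -1.3]
width: 0.0118
```

```bash
python3 -m creep '[{"slide":[-0.3,0,0],"roll":0,"grip":1},{"slide":[-0.5,0,0],"roll":0,"grip":1},{"slide":[-0.5,0,0],"roll":0,"grip":1},{"slide":[-0.5,0,0],"roll":0,"grip":1}]'; python3 - <<'E'
from h import *
o=robot.get_obs(); i=camera_info('wrist');np.save('w8.npy',i['cam_to_world'])
m=np.array([.5449,.2329,0])-o['tool_pos'];ps=o['ee_rot'][2];print('pegmid rel',m@np.array([np.cos(ps),np.sin(ps),0]),m@np.array([-np.sin(ps),np.cos(ps),0]))
im=snapshot('wrist'); save('w8c',crop(im,220,100,340,250,4))
E
```

```text
time: 12.38
tool_pos: [0.5309, 0.2356, 0.1435]
ee_rot: [-1.571, -0.0, -0.204]
wrist_force: [0.2, -1.1, -1.5]
width: 0.0117
pegmid rel 0.014253180654391948 0.0001670745904654904
```

View pics/w8c.png

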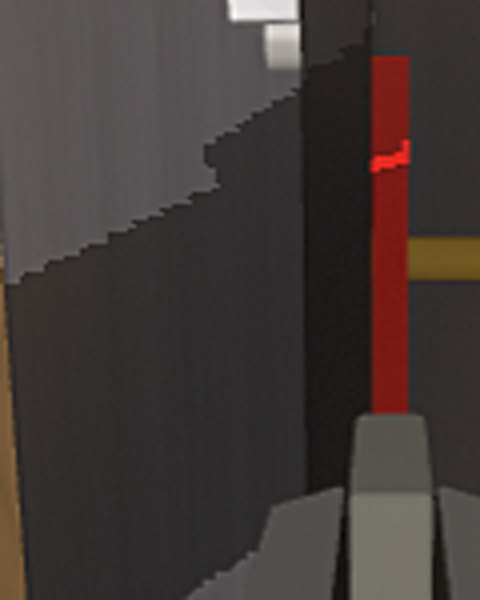

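```bash
python3 -m creep '[{"slide":[-0.4,0,0],"roll":0,"grip":1},{"slide":[-0.4,0,0],"roll":0,"grip":1},{"slide":[-0.4,0,0],"roll":0,"grip":1},{"slide":[-0.4,0,0],"roll":0,"grip":1}]'; python3 -m creep '[{"slide":[-0.4,0,0],"roll":0,"grip":1},{"slide":[-0.4,0,0],"roll":0,"grip":1},{"slide":[-0.4,0,0],"roll":0,"grip":1},{"slide":[-0.4,0,0],"roll":0,"grip":1}]'
```

```text
time: 12.77
tool_pos: [0.5306, 0.2357, 0.1436]
ee_rot: [-1.571, -0.0, -0.204]
wrist_force: [-0.1, 0.2, -1.8]
width: 0.012
time: 13.1
tool_pos: [0.5303, 0.2358, 0.1436]
ee_rot: [-1.571, -0.001, -0.204]
wrist_force: [1.9, 0.7, -2.0]
width: 0.0117
```

```bash
python3 -m creep '[{"slide":[-0.3,0,0],"roll":0,"grip":1},{"slide":[-0.3,0,0],"roll":0,"grip":1},{"slide":[-0.3,0,0],"roll":0,"grip":1},{"slide":[-0.3,0,0],"roll":0,"grip":1}]'; python3 -m creep '[{"slide":[-0.3,0,0],"roll":0,"grip":1},{"slide":[-0.3,0,0],"roll":0,"grip":1},{"slide":[-0.3,0,0],"roll":0,"grip":1},{"slide":[-0.3,0,0],"roll":0,"grip":1}]'
```

```text
time: 13.43
tool_pos: [0.5303, 0.2358, 0.1436]
ee_rot: [-1.571, -0.001, -0.204]
wrist_force: [3.5, -0.8, -3.2]
width: 0.0116
time: 13.77
tool_pos: [0.5302, 0.2358, 0.1436]
ee_rot: [-1.571, -0.002, -0.204]
wrist_force: [4.1, -0.7, -2.8]
width: 0.012
```

```bash
python3 -m creep '[{"slide":[0.3,0.4,0],"roll":0,"grip":1},{"slide":[0.3,0.8,0],"roll":0,"grip":1},{"slide":[0.3,1.2,0],"roll":0,"grip":1},{"slide":[0.3,1.2,0],"roll":0,"grip":1},{"slide":[0.3,1.2,0],"roll":0,"grip":1}]'; python3 -m creep '[{"slide":[0,0.3,0],"roll":0,"grip":1},{"slide":[0,0.3,0],"roll":0,"grip":1},{"slide":[0,0.3,0],"roll":0,"grip":1},{"slide":[0,0.3,0],"roll":0,"grip":1}]'
```

```text
time: 14.18
tool_pos: [0.5303, 0.2358, 0.1432]
ee_rot: [-1.57, -0.002, -0.204]
wrist_force: [4.4, -1.1, 0.9]
width: 0.0117
time: 14.52
tool_pos: [0.5303, 0.2359, 0.1425]
ee_rot: [-1.57, -0.001, -0.204]
wrist_force: [5.4, -1.2, 1.7]
width: 0.0116
```

```bash
python3 -m creep '[{"slide":[0.6,0,0],"roll":0,"grip":1},{"slide":[0.6,0,0],"roll":0,"grip":1},{"slide":[0.6,0,0],"roll":0,"grip":1}]'; python3 -m creep '[{"slide":[0,0,0],"roll":0,"grip":0.85},{"slide":[0,0,0],"roll":0,"grip":0.75},{"slide":[0,0,0],"roll":0,"grip":0.65},{"slide":[0,0,0],"roll":0,"grip":0.5},{"slide":[0,0,0],"roll":0,"grip":0.5},{"slide":[0,0,0],"roll":0,"grip":0.5},{"slide":[0,0,0],"roll":0,"grip":0.5},{"slide":[0,0,0],"roll":0,"grip":0.5}]'; python3 - <<'E'
from h import *
im=snapshot('wrist'); save('w9c',crop(im,180,80,460,300,2.5))
E
```

```text
time: 14.77
tool_pos: [0.5303, 0.2358, 0.1419]
ee_rot: [-1.571, 0.0, -0.204]
wrist_force: [4.7, 0.0, 1.7]
width: 0.0118
time: 15.43
tool_pos: [0.5303, 0.2358, 0.142]
ee_rot: [-1.571, 0.0, -0.204]
wrist_force: [-0.4, 0.3, 1.8]
width: 0.047
```

View pics/w9c.png

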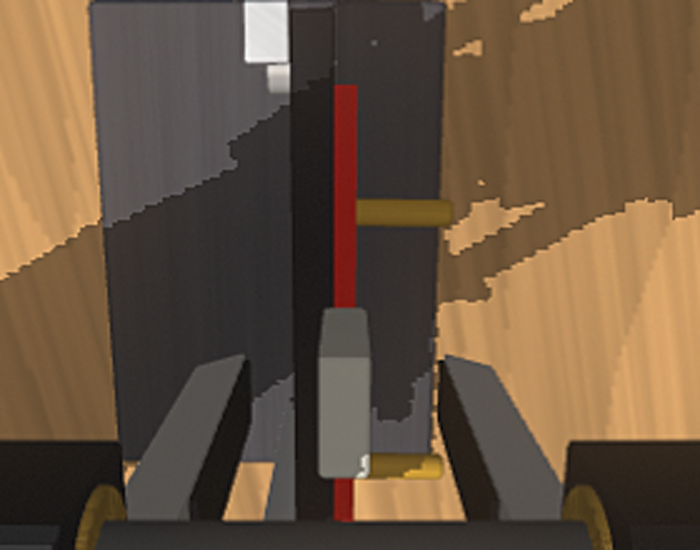

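```bash
python3 -m creep '[{"slide":[0,-5,0],"roll":0,"grip":0.5},{"slide":[0,-15,0],"roll":0,"grip":0.5},{"slide":[0,-30,0],"roll":0,"grip":0.5},{"slide":[0,-55,0],"roll":0,"grip":0.5},{"slide":[0,-85,0],"roll":0,"grip":0.5},{"slide":[0,-110,0],"roll":0,"grip":0.5},{"slide":[0,-130,0],"roll":0,"grip":0.5},{"slide":[0,-130,0],"roll":0,"grip":0.5},{"slide":[0,-130,0],"roll":0,"grip":0.5},{"slide":[0,-130,0],"roll":0,"grip":0.5}]'; python3 - <<'E'
from h import *
i=camera_info('wrist');np.save('w10.npy',i['cam_to_world']);im=snapshot('wrist');save('w10',im); save('w10c',crop(im,200,60,440,260,3.2))
s=snapshot('side'); save('s10',crop(s,220,130,380,250,5))
E
```

```text
time: 16.32
tool_pos: [0.53, 0.2356, 0.271]
ee_rot: [-1.572, 0.001, -0.204]
wrist_force: [0.5, 1.0, -0.0]
width: 0.0471
```

View pics/w10c.png

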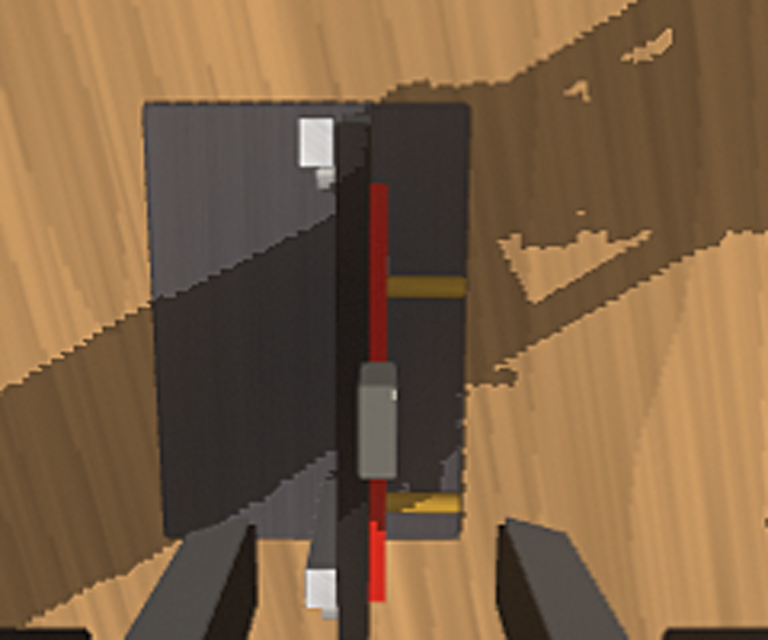

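View pics/s10.png

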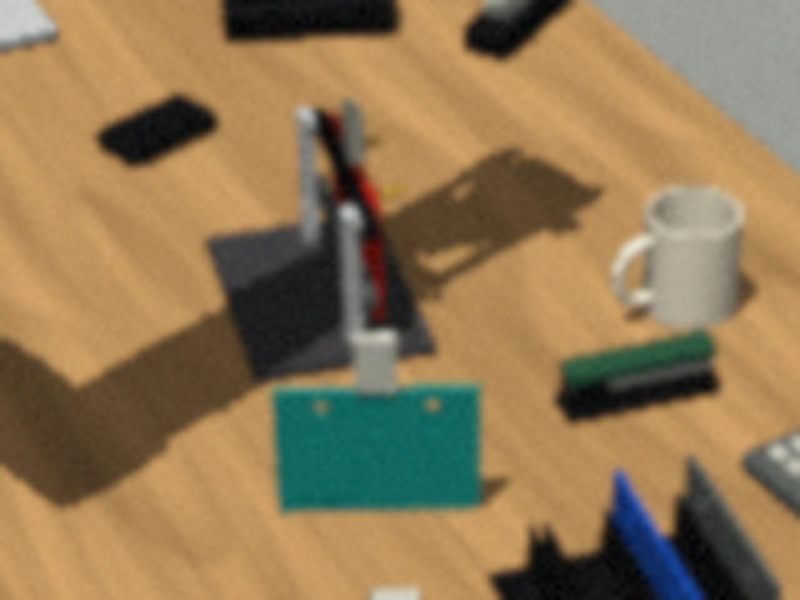

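```bash
python3 - <<'E'
from h import *
i=camera_info('wrist'); i['cam_to_world']=np.load('w10.npy')
c=lambda x,y:(x/3.2+200-.35,y/3.2+60-.35)
ps=-.204;X=np.array([np.cos(ps),np.sin(ps),0]);Z=np.array([-np.sin(ps),np.cos(ps),0])
face=np.array([.5449,.2329,0])-.017*X
P=onz(i,[c(378,478),c(378,390),c(379,185),c(377.5,600),c(465,286),c(462,502)],[.1835,.1835,.1385,.1385,.125,.125])
for n,p in zip(['tab-','tab+','edge+','edge-','tip+','tip-'],P): print(n,p,(p-face)@X*1e3,(p-face)@Z*1e3)
v=P[2]-P[3];print('panel yaw',np.arctan2(-v[0],v[1]))
E
```

```text
tab- [0.5286 0.2221 0.1835] 3.254836815007071 -13.907968488357726
tab+ [0.5342 0.2492 0.1835] 3.2162426204194614 13.795789697651706
edge+ [0.5468 0.3088 0.1385] 3.528372815458994 74.67993333105579
edge- [0.5164 0.1634 0.1385] 3.2163667617648746 -73.80923951811732
tip+ [0.5698 0.2688 0.125 ] 34.15890929472858 40.16082600185744
tip- [0.5543 0.19   0.125 ] 34.85724652535536 -40.09764448575697
panel yaw -0.20610120097333465
```

```bash
python3 - <<'E'
from bench import ticket
print(ticket.close_job())
E
```

```text
the job is handed in; nothing more can be done
None
```

I took the red panel out of the sorter by its white tab and hung it on both pegs. I then pushed it home against the bar, let go, and handed the job in at about 16.5 s.

**Finding the holes:** I located the pegs with the wrist camera and made one correction of about 1 mm. The panel slid on with no force above the sensor noise, so no search by feel was needed. Contact at the bar came to about 4–5 N, as read at the wrist.

**Last checks, from the final wrist picture:**
- **Distance from the bar:** the panel's mid-plane is about 3.2–3.5 mm in front of the bar's face (target 3 mm). The tab and the panel's top edge agree to 0.3 mm, so it looks upright.
- **Angle to the bar:** the panel is parallel to the bar within about 0.002 rad.
- **Sideways position:** it sits centred on the pegs within about 0.5 mm, and both pegs can be seen coming through it.
- **Robot:** the gripper is about 110 mm above where it released the tab, touching nothing.

**Not measured directly:**
- The hanging height was not measured. It follows from the arm's height at release, which put the tab's centre about 36 mm above the pegs.
- I did not re-measure the other panels or the bystanders. The blue and grey panels, stapler and mug looked undisturbed in the last side picture, and the other objects were not checked.

No check failed or disagreed.

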